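# Unlatch and remove a laptop's battery pack

## Task

Take the hot-swap battery pack out of the upturned laptop: slide all three orange latches fully open, away from the pack, then lift the pack out and lay it flat, label up, in the blue tray, setting it down gently. The latches are interlocked - only one is free at first, opening it fully frees a second, and that one frees the last - but you cannot see which is which, so feel your way and never force a latch that is blocked, or its plastic breaks. Leave the latches open, and leave the screwdrivers, the prying stick and the screw organizer alone.

Things in the scene. Friction and masses are not known exactly. Their poses are not given: they have to be found in the camera images.
- laptop: rugged laptop lying upside down, its grey underside up, 215 mm (its x) by 300 mm (its y) by 40 mm high, black corner bumpers; it does not move. Origin at the centre of the face on which it lies; z up; x points from the battery side to the latch side, away from the robot to within about 0.3 rad
- bay (a point): centre of the floor of the battery bay, an open-topped pocket in the underside, 58 mm (laptop x) by 204 mm (laptop y) and 16 mm deep, so its floor is 24 mm above the laptop's origin; axes as the laptop's
- pack_centre (a point): centre (half-way up) of the dark grey battery pack, 54 mm (its x) by 200 mm (its y) by 40 mm high, 0.4 to 0.6 kg, with a white and yellow label on top. At the start it stands in the bay with 2 mm of play all round, its top 24 mm above the laptop's underside, axes as the laptop's. Three steel hooks, one from each latch, reach 6 mm into a groove low in its latch-side face; with all latches fully open it lifts straight up freely
- knob_left (a point): centre of the orange thumb ridge of the left (+y of the laptop) slide latch: 12 mm (laptop x) by 26 mm (laptop y), standing 9 mm above the underside, this point 4.5 mm above it; axes as the laptop's. Latches are 85 mm apart; while shut, there are 43 mm of free flat panel between each ridge and the pack
- knob_mid (a point): centre of the orange thumb ridge of the middle slide latch: 12 mm (laptop x) by 26 mm (laptop y), standing 9 mm above the underside, this point 4.5 mm above it; axes as the laptop's. Latches are 85 mm apart; while shut, there are 43 mm of free flat panel between each ridge and the pack
- knob_right (a point): centre of the orange thumb ridge of the right (-y of the laptop) slide latch: 12 mm (laptop x) by 26 mm (laptop y), standing 9 mm above the underside, this point 4.5 mm above it; axes as the laptop's. Latches are 85 mm apart; while shut, there are 43 mm of free flat panel between each ridge and the pack
- latch_left (a joint): travel of the left (+y of the laptop) latch, m: 0 shut, 0.012 fully open at its end stop, along the laptop's +x, away from the pack; slides with about 2 N (up to 7 N if a blocked one leans on its inner bar), stays where left, bares a green mark when open. In an order that changes each time and cannot be seen, each fully open latch frees the next; one still blocked stops hard after 1.5 mm
- latch_mid (a joint): travel of the middle latch, m: 0 shut, 0.012 fully open at its end stop, along the laptop's +x, away from the pack; slides with about 2 N (up to 7 N if a blocked one leans on its inner bar), stays where left, bares a green mark when open. In an order that changes each time and cannot be seen, each fully open latch frees the next; one still blocked stops hard after 1.5 mm
- latch_right (a joint): travel of the right (-y of the laptop) latch, m: 0 shut, 0.012 fully open at its end stop, along the laptop's +x, away from the pack; slides with about 2 N (up to 7 N if a blocked one leans on its inner bar), stays where left, bares a green mark when open. In an order that changes each time and cannot be seen, each fully open latch frees the next; one still blocked stops hard after 1.5 mm
- slide_left: moving part of the left (+y of the laptop) latch, orange ridge and steel hook together, origin at the underside's surface beneath the ridge's centre; plastic, it breaks if the fingers, or the pack, bear on it with more than 25 N in all
- slide_mid: moving part of the middle latch, orange ridge and steel hook together, origin at the underside's surface beneath the ridge's centre; plastic, it breaks if the fingers, or the pack, bear on it with more than 25 N in all
- slide_right: moving part of the right (-y of the laptop) latch, orange ridge and steel hook together, origin at the underside's surface beneath the ridge's centre; plastic, it breaks if the fingers, or the pack, bear on it with more than 25 N in all
- tray: blue open tray fixed to the mat, 244 mm (its x) by 104 mm (its y) outside, walls 4 mm thick and 12 mm high in all, floor 4 mm thick; origin at the centre of its underside, z up. The pack fits in with its 200 mm length along the tray's x, either way round
- driver_a: loose precision screwdriver, blue cap, about 140 mm long, 13 mm thick, lying along its x; leave alone
- driver_b: loose precision screwdriver, red cap, the same size, lying along its x; leave alone
- spudger: loose grey prying stick, 150 by 10 by 5 mm, along its x, beside the screwdrivers; leave alone
- organizer: loose grey screw organizer with compartments, 85 by 110 by 18 mm; leave alone
- pack: the same battery pack as a body; its origin is the centre of its underside, 20 mm below pack_centre

How it is judged (in metres and radians):
On the way, in this order (a step that is already met when the one before it is completed fails the run):
1. the first latch, the one that was free, is fully open (at least 10.5 mm), the pack still in its bay (value of joint any of latch_left, latch_mid, latch_right above 0.0105 m and z of pack_centre in the frame of bay below 0.024 m), for 0.1 s.
2. all three latches are fully open (at least 10.5 mm each), the pack still in its bay (value of joint each of latch_left, latch_mid, latch_right above 0.0105 m and z of pack_centre in the frame of bay below 0.024 m), for 0.1 s.
3. the pack is lifted clear of the bay (z of pack_centre in the frame of bay above 0.045 m), for 0.1 s.
At the end, for the whole second after the job is handed in: all three latches still fully open (at least 10.5 mm of 12), the pack lying at rest, flat on the tray's floor within the walls, label up (tilt under 0.05 rad), released (value of joint each of latch_left, latch_mid, latch_right above 0.0105 m and x of pack_centre in the frame of tray between -0.03 and 0.03 m and y of pack_centre in the frame of tray between -0.03 and 0.03 m and z of pack_centre in the frame of tray between 0.021 and 0.027 m and angle between pack_centre's own z axis and vertical below 0.05 rad and linear speed of pack below 0.01 m/s); the robot touches nothing.
It fails at once if a latch is forced: more than 25 N from the fingers, or from the pack (contact force between any of slide_left, slide_mid, slide_right and the arm above 25 N or contact force between any of slide_left, slide_mid, slide_right and the fingers above 25 N or contact force between any of slide_left, slide_mid, slide_right and pack above 25 N).
It fails at once if the pack is dropped or slammed onto the tray (more than 60 N) (contact force between tray and anything else above 60 N).
It fails at once if a screwdriver, the prying stick or the screw organizer is moved by more than 20 mm (distance of any of driver_a, driver_b, spudger, organizer from where it was at the start of the episode above 0.02 m).
It also fails if it takes over 70 s, if anything falls off the work surface, if the arm or the gripper's body presses on something with over 40 N, if the wrist force passes 120 N, or if a joint passes its speed limit or range.

## Robot

A 7-joint arm with a two-finger parallel gripper is mounted at the origin on the work surface. World frame = base frame: x ahead of the robot, y to its left, z up, the work surface at z = 0. Lengths are in mm, angles in rad, forces in N, time in s.
With the tool pointing down it reaches from about 425 to 975 mm from the base axis. Payload 16.7 kg.
Tool frame: the origin (TCP) lies midway between the tips of the shut fingers; the grasp point (between the pads) lies 19 mm behind it; z points along the fingers, y is the line along which they close (so a half turn about z gives the same grasp; the last joint's range is limited). The gripper opens to 85 mm and grips with 20 to 120 N. Pads are 22 mm wide; open, the fingers measure 114 mm over their backs; the gripper's body (76 mm by 85 mm) begins 54 mm behind the grasp point. The pads swing forward as they close: fully open they stand 13 mm farther back than shut.
Start: joints at [1.113, 0.426, 0.074, 1.606, -0.034, 1.111, -0.067], TCP at [204.468, -643.249, 231.302] pointing down, gripper open.
Joint ranges: [-2.85, 2.85], [-0.5, 2.14], [-1.23, 1.37], [0.21, 2.46], [-1.02, 4.16], [0.16, 2.05], [-2.73, 2.73]. Speed limits (rad/s): [1.89, 1.89, 2.39, 2.39, 3.01, 3.01, 3.01].

## Interface

Orientations are given as a unit quaternion [x, y, z, w].
In Python, from rig import telemetry, viewer, order, find_in, mark_of gives the robot as it stands.
- The arm moves only by the tool step_arm, never from a script. Its argument "moves" is text: rows parted by semicolons, each of 7 numbers parted by spaces: the shift along the tool's x, y, z in m, then the turn, a rotation vector about the tool's x, y, z in degrees, then the finger opening in m, from 0 to 0.0854. In form: tx ty tz ax ay az hand; .... A call has 1 to 10 rows; each row shifts and turns the commanded pose from where the row before left it, along the tool's axes as they then stand; what a row does not reach is not made up. A row lasts 1/8 s, in which the tool goes at most 62.5 mm and 10.7 degrees, less where a joint would pass 70% of its speed; a pose out of reach is approached as far as the arm can. A call is refused whole if a number of a shift passes 0.0625 or a number of a turn 10.7, either way. A call with a gripper value outside its range is refused whole. The fingers move at their own pace and stop on an object; "newtons" is the grip in N (left out, the last holds). Time passes only in rows, so rows that do not move let the fingers close. It gives the time, the measured TCP pose, the force, the opening and the grip force at its end, in the units of the state.
- telemetry.read_state(): the state, without advancing time (a new reading comes with each control period).
- viewer.capture(name): name is "side" or "top" or "wrist"; returns the picture (400x640x3 uint8, blue, green, red); there is no depth.
- viewer.camera_info(name): a dict with "intrinsics" (3x3 intrinsics, pixels), "rvec" (rotation vector, rad) and "tvec" (3), from world to camera coordinates, as OpenCV has them. Camera axes: x right, y down, z forward; pixel columns grow to the right and rows downward; lengths in mm; the calibration is good to about 2 mm. A picture is of the moment at which its call begins: read the wrist's pose just before it. camera_info takes no time and is no camera call; for the wrist camera it gives the pose at the moment of the call.
- order.finish_job(): hands the job in; it is judged then, once.
Trained networks look in the newest picture that a camera, given by its name, has taken for a name from the list of things; names that differ only in an ending like _2 or _b are one class to them, and where a whole thing is asked for, a point or a joint stands for the part that bears it (a point fixed in the world has none). Each returns a list of dicts, best first, with "score" (0 to 1); they miss things now and then, are a little off and sometimes report something else, mostly with a low value. They report only what shows in the picture. A call takes as long as a camera call.
- find_in(camera, query): "box" ([centre column, centre row, width, height] in pixels, round what is visible of it).
- mark_of(camera, query): "uv" ([column, row] in pixels: a listed point, or the origin of a listed thing).
The state is a dict: "t": time; "qpos": joint angles; "dq": joint speeds; "tau": joint torques, N m; "tcp_pos": TCP position; "eef_rot": TCP orientation; "force": force on the tool from outside, world axes, zero at the start; "moment": the same for the moment, N m; "grip_width": finger opening in mm; "gripper_force": force on a finger pad.
Only numpy, scipy, OpenCV 4.12 (cv2) and the standard library are available. Lean on these libraries where they do the work, as an engineer would, in place of code of your own. Each camera call takes 0.05 s, during which the arm holds its last target. There are 200 camera calls.

## Working session

There is one attempt and no reset: what is moved stays moved. The work goes in short steps, Python scripts to look and compute and a tool call to move; the robot and the scene stay as the last step left them, time stands still between calls to the robot, and variables do not carry over. Pictures are saved under pics/ and viewed, at most 11 in all, crops included, and the job is handed in when it is done.

Besides the shell and the picture viewer there is one more tool, called after ">>>" in YAML: its name, and indented under it one key for each argument. step_arm: Moves the arm, as the interface text tells. Its arguments: {"type":"object","properties":{"moves":{"type":"string"},"newtons":{"type":"number"}},"required":["moves"]}

```bash
mkdir -p pics; cat > h.py <<'E'
import numpy as np, cv2, json
from rig import telemetry, viewer, order, find_in, mark_of
from scipy.spatial.transform import Rotation as R
def cam(n):
    c=viewer.camera_info(n); return np.array(c["intrinsics"],float),R.from_rotvec(np.ravel(c["rvec"])).as_matrix(),np.ravel(c["tvec"]).astype(float)
def back(n,uv,z):
    K,Rm,t=cam(n); d=Rm.T@np.linalg.solve(K,[uv[0],uv[1],1]); o=-Rm.T@t
    return o+d*(z-o[2])/d[2]
def proj(n,P):
    K,Rm,t=cam(n); p=K@(Rm@np.array(P,float)+t); return p[:2]/p[2]
E
python3 - <<'E'
from h import *
s=telemetry.read_state(); print(s["t"],s["tcp_pos"],s["eef_rot"],s["force"])
im={}
for n in("side","top"):
    im[n]=viewer.capture(n); cv2.imwrite(f"pics/{n}0.png",im[n])
    K,Rm,t=cam(n); print(n,-Rm.T@t)
for q,z in(("laptop",0),("bay",24),("pack_centre",44),("knob_left",44.5),("knob_mid",44.5),("knob_right",44.5),("tray",0),("organizer",0),("driver_a",6),("spudger",2)):
    for n in("top","side"):
        r=mark_of(n,q)[:3]
        for k in r: print(q,n,round(k["score"],2),np.round(k["uv"],1),np.round(back(n,k["uv"],z),1))
E
```

```text
0.0 [ 204.34455578 -642.89373345  230.60779323] [ 9.88182492e-01  1.53280601e-01 -1.45721809e-04 -6.31369261e-04] [-0.71054412 -0.14712738  0.05321631]
side [545.14980734 768.50646697 617.49286237]
top [ 385.52782681   83.46537864 1364.61132622]
laptop top 0.88 [324.5 216.4] [576.4  64.4   0. ]
laptop top 0.49 [296.8 203.7] [616.  144.5   0. ]
laptop top 0.28 [320.8 237. ] [516.5  76.7   0. ]
laptop side 0.7 [331.1 224.3] [572.   63.2   0. ]
bay top 0.96 [321.6 236.9] [514.4  74.5  24. ]
bay top 0.63 [444.8 242.6] [ 489.3 -275.7   24. ]
bay side 0.88 [358.5 225. ] [503.3  89.7  24. ]
pack_centre top 0.56 [317.5 241.4] [500.2  86.4  44. ]
pack_centre side 0.92 [355.6 215.1] [511.2  76.   44. ]
knob_left top 0.68 [321.2 237.8] [510.   75.8  44.5]
knob_left top 0.42 [298.6 200.1] [618.7 137.2  44.5]
knob_left side 0.53 [316.2 232. ] [603.7 143.1  44.5]
knob_mid top 0.65 [353. 218.] [563.6 -15.3  44.5]
knob_mid top 0.56 [325.1 212. ] [582.7  63.   44.5]
knob_mid side 0.58 [326.4 212.1] [583.7  68.5  44.5]
knob_mid side 0.46 [343.1 364.9] [535.8 460.3  44.5]
knob_right top 0.61 [354.2 214.4] [573.8 -19.1  44.5]
knob_right side 0.49 [334.1 190.6] [567.8 -24.   44.5]
tray top 0.7 [447.1 242.6] [ 490.9 -288.9    0. ]
tray side 0.95 [363. 152.] [ 479.9 -313.2    0. ]
tray side 0.16 [357.3 220.6] [504.4  45.1   0. ]
organizer top 0.74 [447.7 243.3] [ 488.9 -290.4    0. ]
organizer top 0.68 [434.7 163.3] [ 728.1 -268.6    0. ]
organizer side 0.74 [289.4 161.8] [ 721.3 -239.2    0. ]
driver_a top 0.57 [223.7 235.9] [526.2 356.    6. ]
driver_a top 0.54 [210. 238.] [521.2 395.2   6. ]
driver_a side 0.88 [349.1 326.1] [524.9 362.4   6. ]
driver_a side 0.83 [355.  347.5] [514.2 405.7   6. ]
driver_a side 0.62 [291.  161.4] [ 714.7 -232.1    6. ]
spudger top 0.44 [195.1 234.9] [531.6 439.1   2. ]
spudger side 0.97 [343.7 364.9] [534.  437.4   2. ]
```

View pics/top0.png

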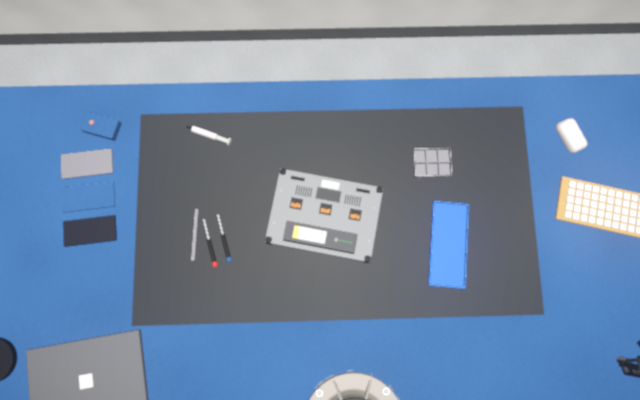

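View pics/side0.png

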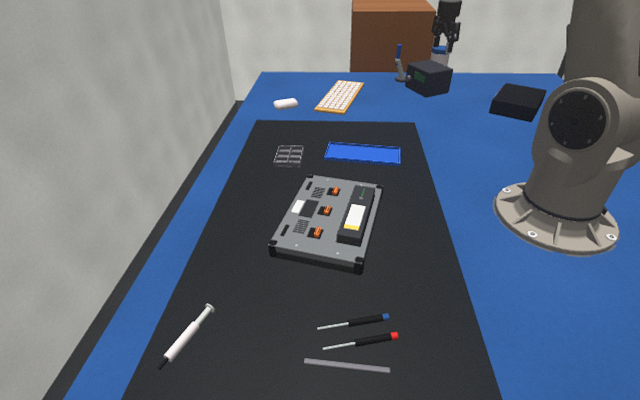

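The top view shows the laptop around (324,215), with orange knobs at about (296,203), (326,209) and (355,214). The pack is at (320,237) and the tray at (449,244). The side view agrees, and the drivers and spudger lie well away to the robot's left. Next I turn the tool so its y axis lies along the laptop's x, then fly over.

>>> step_arm:
  moves: "0 0 0 0 0 -9.9 0.085;0 0 0 0 0 -9.9 0.085;0 0 0 0 0 -9.9 0.085;0 0 0 0 0 -9.9 0.085;0 0 0 0 0 -9.9 0;0 0 0 0 0 -9.9 0;0.045 0.011 -0.01 0 0 0 0;0.055 0.0125 -0.01 0 0 0 0;0.055 0.0125 -0.01 0 0 0 0;0.055 0.0125 -0.01 0 0 0 0"

```text
t: 2.35
tcp_pos: [299.5, -447.8, 271.7]
eef_rot: [0.782, 0.623, -0.0, 0.0]
force: [0.8, -0.3, 1.0]
grip_width: 0.1
gripper_force: 0.0
```

>>> step_arm:
  moves: "0.055 0.0125 -0.01 0 0 0 0;0.055 0.0125 0 0 0 0 0;0.055 0.0125 0 0 0 0 0;0.055 0.0125 0 0 0 0 0;0.055 0.0125 0 0 0 0 0;0.055 0.0125 0 0 0 0 0;0.055 0.0125 0 0 0 0 0;0.055 0.0125 0 0 0 0 0;0.055 0.0125 0 0 0 0 0;0.045 0.01 0 0 0 0 0"

```text
t: 3.6
tcp_pos: [540.1, 51.4, 281.6]
eef_rot: [0.782, 0.623, 0.0, 0.0]
force: [0.7, -0.5, -0.1]
grip_width: -0.0
gripper_force: 0.0
```

```bash
python3 - <<'E'
from h import *
s=telemetry.read_state(); print(s["t"],s["tcp_pos"],s["eef_rot"],s["force"],s["qpos"])
im=viewer.capture("wrist"); cv2.imwrite("pics/w1.png",im)
K,Rm,t=cam("wrist"); print(-Rm.T@t,Rm[2],K[0,0])
E
```

```text
3.6 [540.07227685  51.36436124 281.58333329] [7.82226208e-01 6.22994420e-01 3.16857275e-04 1.09405652e-04] [ 0.72352603 -0.52918318 -0.09103093] [ 0.37974426  0.22786383 -0.68639499  1.81040292  0.15692875  1.15759047
 -0.58286751]
[554.97689058 121.56032615 424.54160383] [-0.05478288 -0.25398094 -0.96565652] 340.6439079601597
```

View pics/w1.png

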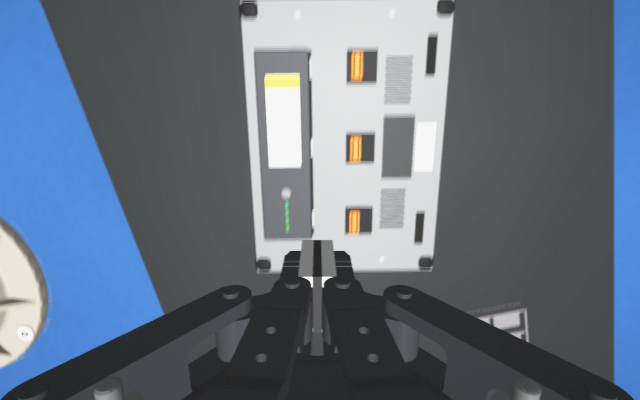

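The wrist view shows the knobs at about (357,66), (356,148) and (354,221), the pack between cols 255–312, and the whole laptop. I'll measure it precisely.

```bash
python3 - <<'E'
from h import *
im=cv2.imread("pics/w1.png"); hsv=cv2.cvtColor(im,cv2.COLOR_BGR2HSV)
m=cv2.inRange(hsv,(3,110,90),(22,255,255)); m[:, :335]=0;m[260:]=0
n,l,st,ce=cv2.connectedComponentsWithStats(cv2.morphologyEx(m,cv2.MORPH_CLOSE,np.ones((5,5))))
P=[]
for i in range(1,n):
    if st[i,4]<80: continue
    x,y,w,h,a=st[i]; print(st[i],ce[i],back("wrist",ce[i],47)[:2].round(1),back("wrist",(x,ce[i][1]),49)[:2].round(1),back("wrist",(x+w,ce[i][1]),49)[:2].round(1)); P.append(back("wrist",ce[i],47)[:2])
d=P[0]-P[-1]; print("spacing",np.linalg.norm(d),"yaw",np.arctan2(-d[0],d[1]))
# laptop panel outline z=40
g=cv2.inRange(hsv,(0,0,150),(180,40,255)); g[:,:200]=0; g[:,470:]=0; g[275:]=0
c=max(cv2.findContours(g,0,2)[0],key=cv2.contourArea); r=cv2.minAreaRect(c); print(r)
q=np.array([back("wrist",p[0],40)[:2] for p in c],np.float32); r=cv2.minAreaRect(q); print("laptop",r)
# pack top z=64
d=cv2.inRange(hsv,(0,0,0),(180,255,110)); d[:,:252]=0; d[:,316:]=0;d[:40]=0;d[243:]=0
d=cv2.morphologyEx(d,cv2.MORPH_CLOSE,np.ones((5,5)))
c=max(cv2.findContours(d,0,2)[0],key=cv2.contourArea)
q=np.array([back("wrist",p[0],64)[:2] for p in c],np.float32); print("pack",cv2.boundingRect(c),cv2.minAreaRect(q))
for nm,z in(("knob_left",44.5),("knob_mid",44.5),("knob_right",44.5),("pack_centre",44),("laptop",0)):
    for k in mark_of("wrist",nm)[:2]: print(nm,round(k["score"],2),np.round(k["uv"]),back("wrist",k["uv"],z)[:2].round(1))
# tray from top
t=cv2.imread("pics/top0.png"); h=cv2.cvtColor(t,cv2.COLOR_BGR2HSV); b=cv2.inRange(h,(95,120,120),(130,255,255)); b[:190]=0;b[300:]=0;b[:,:420]=0;b[:,480:]=0
c=max(cv2.findContours(b,0,2)[0],key=cv2.contourArea); q=np.array([back("top",p[0],8)[:2] for p in c],np.float32); print("tray",cv2.minAreaRect(q))
cv2.imwrite("pics/crop.png",cv2.resize(im[20:260,235:465],None,fx=2.5,fy=2.5,interpolation=cv2.INTER_CUBIC))
E
```

```text
[350  52  14  30 387] [356.48062016  66.11886305] [605.3 154. ] [598.5 155.3] [612.7 152.1]
[349 135  13  27 327] [355.0764526  147.81039755] [587.8  71.5] [581.1  73.2] [595.   70.1]
[348 209  12  24 276] [353.64492754 220.77536232] [570.  -11.3] [563.5  -9.1] [577.1 -12.2]
spacing 168.98007897463197 yaw -0.21100390888100123
((347.0, 135.5), (271.0, 212.0), 90.0)
laptop ((577.51220703125, 71.69416809082031), (301.3293762207031, 217.143798828125), 77.96869659423828)
pack (308, 53, 4, 95) ((550.0001220703125, 129.81436157226562), (91.70066833496094, 2.5406570434570312), 77.95136260986328)
knob_left 0.77 [355.  67.] [603.1 150.9]
knob_left 0.26 [348. 152.] [578.4  65.8]
knob_mid 0.61 [353. 151.] [582.9  62.4]
knob_right 0.8 [352. 224.] [564.8 -23.9]
pack_centre 0.94 [287. 155.] [510.   71.8]
laptop 0.6 [341. 151.] [571.6  55.6]
laptop 0.45 [352. 150.] [585.4  53. ]
tray ((487.3017883300781, -290.5986633300781), (107.8490982055664, 246.63211059570312), 83.15408325195312)
```

View pics/crop.png

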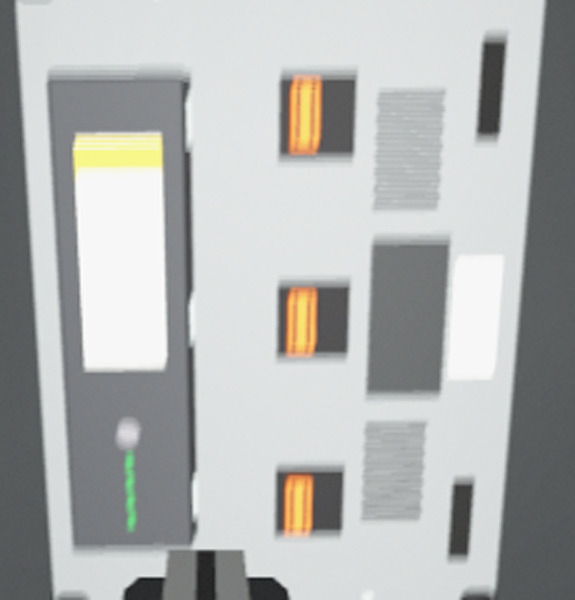

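The crop shows all three ridges shut, with the dark slot open on the far side and the pack at left. I'll cross-check knob positions with the other cameras.

```bash
python3 - <<'E'
from h import *
W=np.array([[605.3,154],[587.8,71.5],[570,-11.3]])
for n,(x0,x1,y0,y1) in(("top",(285,365,192,225)),("side",(305,345,182,242))):
    im=cv2.imread(f"pics/{n}0.png"); hsv=cv2.cvtColor(im,cv2.COLOR_BGR2HSV)
    m=cv2.inRange(hsv,(3,110,90),(22,255,255)); k=np.zeros_like(m);k[y0:y1,x0:x1]=m[y0:y1,x0:x1]
    N,l,st,ce=cv2.connectedComponentsWithStats(cv2.morphologyEx(k,cv2.MORPH_CLOSE,np.ones((3,3))))
    for i in range(1,N):
        if st[i,4]>8: print(n,st[i],back(n,ce[i],46)[:2].round(1))
    print([proj(n,[*w,46]).round(1) for w in W])
    # tcp check: project closed finger tip for side
im=viewer.capture("top"); print(proj("wrist",telemetry.read_state()["tcp_pos"]))
E
```

```text
top [291 202  10   6  45] [605.3 145.9]
top [321 208   9   6  41] [587.2  63.2]
top [350 214  10   5  42] [568.8 -19.2]
[array([292.7, 204.8]), array([322. , 210.2]), array([351.5, 215.7])]
side [332 187   7   8  38] [565.3 -23.2]
side [324 205   7  10  44] [583.3  60.1]
side [314 227   8  10  57] [601.7 143.3]
[array([315.1, 234.7]), array([324.7, 212.3]), array([333.1, 192.9])]
[318.24413674 258.91164887]
```

The wrist picture was taken while the arm was still settling, so I'll retake it.

```bash
cat >> h.py <<'E'
def knobs(im,n="wrist",z=47,box=None):
    hsv=cv2.cvtColor(im,cv2.COLOR_BGR2HSV); m=cv2.inRange(hsv,(3,110,90),(22,255,255))
    if box: k=np.zeros_like(m); k[box[2]:box[3],box[0]:box[1]]=m[box[2]:box[3],box[0]:box[1]]; m=k
    N,l,st,ce=cv2.connectedComponentsWithStats(cv2.morphologyEx(m,cv2.MORPH_CLOSE,np.ones((5,5))))
    return [(st[i],ce[i],back(n,ce[i],z)[:2]) for i in range(1,N) if st[i,4]>80]
E
python3 - <<'E'
from h import *
s=telemetry.read_state(); print(s["t"],s["tcp_pos"],s["dq"].max() if hasattr(s["dq"],'max') else s["dq"],s["force"])
im=viewer.capture("wrist"); cv2.imwrite("pics/w2.png",im); hsv=cv2.cvtColor(im,cv2.COLOR_BGR2HSV)
P=[]
for st,ce,p in knobs(im,box=(335,400,0,260)):
    x,w=st[0],st[2]; P.append(p); print(st,p.round(1),back("wrist",(x,ce[1]),49)[:2].round(1),back("wrist",(x+w,ce[1]),49)[:2].round(1))
d=P[0]-P[-1]; print(np.linalg.norm(d),np.arctan2(-d[0],d[1]))
g=cv2.inRange(hsv,(0,0,150),(180,40,255)); g[:,:200]=0; g[:,470:]=0; g[275:]=0
c=max(cv2.findContours(g,0,2)[0],key=cv2.contourArea)
q=np.array([back("wrist",p[0],40)[:2] for p in c],np.float32); print("laptop",cv2.minAreaRect(q))
for v in (90,130,170):
    row=hsv[v,240:350,2]; print(v,"pack row",[int(a) for a in row[::1]])
E
```

```text
3.95 [539.15693547  48.04258598 281.30850807] 0.005767893150797927 [-0.1595409  -0.76210822 -0.52626302]
[350  51  13  28 358] [603.2 145.4] [596.9 146.6] [609.9 143.6]
[349 135  12  25 293] [584.8  62.4] [578.8  64. ] [591.6  61. ]
[348 210  12  23 255] [567.1 -21.5] [560.4 -19.2] [574.  -22.4]
170.7188717469032 -0.21302973697437563
laptop ((574.9368896484375, 62.59840393066406), (299.5948181152344, 216.82025146484375), 77.7146987915039)
90 pack row [93, 94, 93, 94, 94, 193, 224, 224, 225, 225, 225, 225, 225, 225, 225, 170, 118, 133, 134, 135, 136, 137, 136, 136, 214, 247, 247, 247, 247, 247, 247, 247, 247, 247, 247, 247, 247, 247, 247, 247, 247, 247, 247, 247, 247, 247, 247, 247, 247, 247, 247, 247, 247, 247, 247, 247, 247, 247, 247, 198, 141, 142, 141, 143, 143, 142, 143, 128, 91, 64, 81, 197, 229, 229, 228, 228, 229, 229, 229, 229, 229, 229, 230, 230, 229, 229, 229, 229, 229, 229, 229, 230, 229, 229, 230, 230, 230, 230, 230, 230, 230, 230, 229, 229, 230, 230, 230, 230, 230, 230]
130 pack row [91, 93, 95, 94, 94, 95, 94, 138, 204, 223, 224, 224, 224, 225, 224, 224, 224, 176, 116, 
[... 304 characters left out ...]
28, 228, 228, 229, 228, 228, 229, 228, 229, 229, 228, 228, 228, 228, 228, 228, 229, 229, 229, 230, 229, 228, 229, 229, 228, 229, 229, 229, 228, 229]
170 pack row [93, 93, 92, 94, 94, 94, 95, 95, 94, 94, 165, 215, 222, 223, 222, 222, 223, 222, 222, 199, 138, 122, 131, 129, 130, 130, 131, 132, 131, 132, 133, 131, 131, 132, 134, 133, 132, 133, 134, 134, 132, 132, 133, 134, 135, 134, 134, 135, 134, 134, 135, 133, 135, 135, 136, 136, 135, 135, 135, 136, 137, 135, 137, 137, 137, 138, 137, 137, 136, 118, 84, 75, 136, 210, 227, 226, 227, 227, 226, 226, 227, 227, 227, 227, 227, 227, 227, 227, 226, 227, 227, 227, 226, 227, 227, 227, 227, 226, 227, 228, 227, 227, 228, 228, 228, 228, 228, 227, 227, 227]
```

Settled knob positions are L(603,145), M(585,62) and R(567,-21.5), with yaw -0.213. I'll go behind the middle knob and descend.

>>> step_arm:
  moves: "0.008 0.0055 0.04 0 0 -0.7 0;0.008 0.0056 0.045 0 0 0 0;0.0078 0.0056 0.045 0 0 0 0;0 0 0.045 0 0 0 0;0 0 0.04 0 0 0 0;0 0 0.0 0 0 0 0;0 0 0.0 0 0 0 0;0 0 0.0 0 0 0 0"

```text
t: 5.0
tcp_pos: [562.0, 68.8, 68.2]
eef_rot: [0.779, 0.627, 0.001, 0.001]
force: [-0.2, -0.2, -0.1]
grip_width: 0.0
gripper_force: 0.0
```

```bash
python3 - <<'E'
from h import *
s=telemetry.read_state(); p=s["tcp_pos"]; print(s["t"],p,s["eef_rot"],s["force"])
ux=np.array([.977,-.213]);uy=np.array([.213,.977]); M=np.array([585,62.4]); print((M-p[:2])@ux,(M-p[:2])@uy)
im=viewer.capture("wrist"); cv2.imwrite("pics/w3.png",im)
print([(a[0],a[2].round(1)) for a in knobs(im,box=(325,640,0,330))])
E
```

```text
5.0 [561.95297732  68.78188115  68.24385715] [0.77876604 0.62731298 0.00108382 0.00084105] [-0.15274719 -0.18044453 -0.1008626 ]
23.876281848040264 -1.3260820534878723
[(array([ 356,   36,   30,   63, 1775], dtype=int32), array([602.7, 146. ])), (array([ 352,  219,   25,   51, 1239], dtype=int32), array([584.6,  62.4]))]
```

View pics/w3.png

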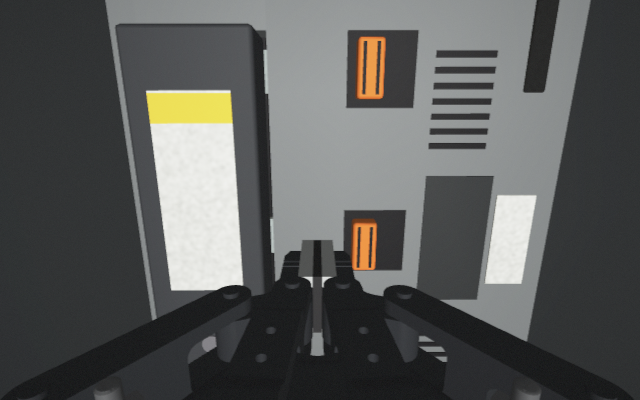

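The picture shows the fingertips at (317,258), between the pack edge (270) and the middle knob (352–377,219–270). Knob positions are confirmed, so I descend.

>>> step_arm:
  moves: "-0.0013 -0.001 0.012 0 0 0 0;0 0 0.0125 0 0 0 0;0 0 0 0 0 0 0;0 0.0015 0 0 0 0 0;0 0.0015 0 0 0 0 0;0 0.001 0 0 0 0 0;0 0 0 0 0 0 0;0 0 0 0 0 0 0"

```text
t: 6.05
tcp_pos: [560.0, 67.4, 41.9]
eef_rot: [0.778, 0.628, -0.003, -0.001]
force: [-31.0, -0.3, 46.5]
grip_width: 0.3
gripper_force: 23.3
```

>>> step_arm:
  moves: "0 0.001 0 0 0 0 0;0 0.001 0 0 0 0 0;0 0 0 0 0 0 0"

```text
t: 6.42
tcp_pos: [560.2, 67.4, 41.9]
eef_rot: [0.778, 0.628, -0.004, -0.002]
force: [-43.1, 0.6, 59.1]
grip_width: -0.0
gripper_force: 29.5
```

The fingers are pressing on the panel: Fz is 59 N and the x force is friction. I'll back off and lift.

>>> step_arm:
  moves: "0 -0.003 -0.004 0 0 0 0;0 0 0 0 0 0 0;0 0 0 0 0 0 0"

```text
t: 6.8
tcp_pos: [562.6, 67.1, 45.3]
eef_rot: [0.779, 0.627, -0.0, -0.0]
force: [0.5, -0.6, 0.1]
grip_width: 0.3
gripper_force: 0.0
```

```bash
python3 - <<'E'
from h import *
s=telemetry.read_state(); p=s["tcp_pos"]; print(s["t"],p,s["eef_rot"],s["force"])
ux=np.array([.977,-.213]);uy=np.array([.213,.977]); M=np.array([585,62.4]); print((M-p[:2])@ux,(M-p[:2])@uy)
E
```

```text
6.8 [562.5744448   67.07633108  45.29265362] [ 7.78671753e-01  6.27431484e-01 -1.03621758e-04 -1.52877745e-04] [ 0.54462211 -0.59882213  0.1014914 ]
22.90582595152895 0.20786779615419793
```

>>> step_arm:
  moves: "0 0.001 0.001 0 0 0 0;0 0.001 0 0 0 0 0;0 0.001 0 0 0 0 0;0 0.001 0 0 0 0 0;0 0 0 0 0 0 0"

```text
t: 7.42
tcp_pos: [566.6, 66.3, 44.9]
eef_rot: [0.779, 0.627, 0.0, -0.0]
force: [0.1, -0.7, 0.3]
grip_width: -0.0
gripper_force: 0.0
```

>>> step_arm:
  moves: "0 0.0005 0 0 0 0 0;0 0.0005 0 0 0 0 0;0 0 0 0 0 0 0"

```text
t: 7.8
tcp_pos: [567.5, 66.1, 44.9]
eef_rot: [0.779, 0.627, 0.0, -0.0]
force: [0.2, 0.5, -0.1]
grip_width: -0.1
gripper_force: 0.0
```

>>> step_arm:
  moves: "0 0.0005 0 0 0 0 0;0 0.0005 0 0 0 0 0;0 0 0 0 0 0 0"

```text
t: 8.18
tcp_pos: [568.5, 65.9, 44.9]
eef_rot: [0.779, 0.627, 0.0, -0.0]
force: [-0.4, -1.0, -0.6]
grip_width: 0.0
gripper_force: 0.0
```

>>> step_arm:
  moves: "0 0.0005 0 0 0 0 0;0 0.0005 0 0 0 0 0;0 0 0 0 0 0 0"

```text
t: 8.55
tcp_pos: [569.4, 65.7, 44.9]
eef_rot: [0.779, 0.628, 0.0, -0.0]
force: [0.8, 0.2, 0.3]
grip_width: -0.2
gripper_force: 0.0
```

>>> step_arm:
  moves: "0 0.0005 0 0 0 0 0;0 0.0005 0 0 0 0 0;0 0 0 0 0 0 0"

```text
t: 8.93
tcp_pos: [570.4, 65.5, 44.8]
eef_rot: [0.779, 0.627, 0.0, -0.0]
force: [-1.1, -0.0, 0.5]
grip_width: 0.2
gripper_force: 0.0
```

>>> step_arm:
  moves: "0 0.0005 0 0 0 0 0;0 0.0005 0 0 0 0 0;0 0 0 0 0 0 0"

```text
t: 9.3
tcp_pos: [571.4, 65.3, 44.8]
eef_rot: [0.779, 0.627, 0.0, -0.0]
force: [-0.5, 0.0, 0.4]
grip_width: -0.3
gripper_force: 0.0
```

>>> step_arm:
  moves: "0 0.0005 0 0 0 0 0;0 0.0005 0 0 0 0 0;0 0 0 0 0 0 0"

```text
t: 9.68
tcp_pos: [572.3, 65.0, 44.8]
eef_rot: [0.779, 0.627, 0.0, -0.0]
force: [0.1, 0.2, 0.1]
grip_width: 0.0
gripper_force: 0.0
```

>>> step_arm:
  moves: "0 0.0005 0 0 0 0 0;0 0.0005 0 0 0 0 0;0 0 0 0 0 0 0"

```text
t: 10.05
tcp_pos: [573.1, 64.9, 44.8]
eef_rot: [0.779, 0.628, -0.0, -0.0]
force: [-1.9, 0.2, 1.0]
grip_width: -0.1
gripper_force: 1.0
```

```bash
python3 - <<'E'
from h import *
im=viewer.capture("wrist"); cv2.imwrite("pics/w4.png",im[150:330,240:460].repeat(3,0).repeat(3,1))
print([(a[0],a[2].round(1)) for a in knobs(im,box=(325,640,0,330))])
E
```

```text
[(array([ 333,   19,   34,   75, 2429], dtype=int32), array([602.8, 146.1])), (array([332, 232,  28,  49, 718], dtype=int32), array([587.6,  68.6]))]
```

View pics/w4.png

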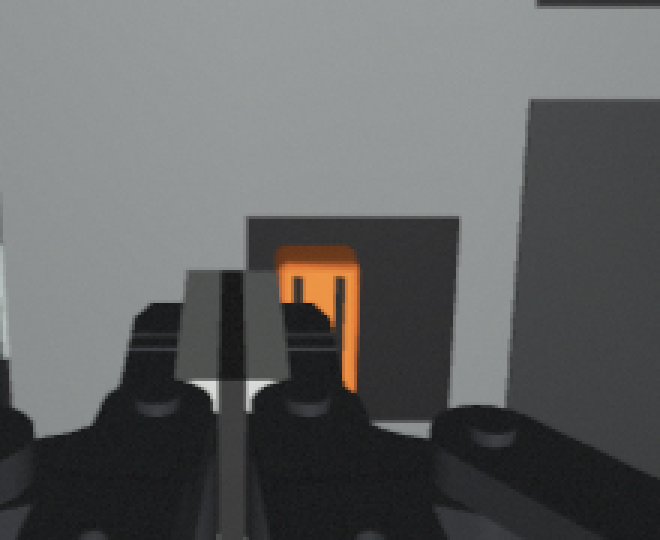

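The crop shows the finger just touching the middle knob at crop (280,270), where contact force starts. Now I feel it.

>>> step_arm:
  moves: "0 0.0005 0 0 0 0 0;0 0.0005 0 0 0 0 0;0 0.0005 0 0 0 0 0;0 0 0 0 0 0 0"

```text
t: 10.6
tcp_pos: [574.6, 64.6, 44.8]
eef_rot: [0.779, 0.628, -0.0, -0.0]
force: [-3.4, 0.9, 1.5]
grip_width: -0.0
gripper_force: 2.0
```

>>> step_arm:
  moves: "0 0.0005 0 0 0 0 0;0 0.0005 0 0 0 0 0;0 0 0 0 0 0 0"

```text
t: 10.98
tcp_pos: [575.0, 64.5, 44.7]
eef_rot: [0.779, 0.628, -0.001, -0.0]
force: [-7.9, 1.2, 5.9]
grip_width: 0.1
gripper_force: 4.2
```

>>> step_arm:
  moves: "0 0.0005 0 0 0 0 0;0 0 0 0 0 0 0"

```text
t: 11.22
tcp_pos: [575.1, 64.4, 44.7]
eef_rot: [0.779, 0.628, -0.001, -0.001]
force: [-11.1, 1.7, 6.9]
grip_width: 0.2
gripper_force: 5.3
```

The middle latch is blocked, so I back off and go to the left one.

>>> step_arm:
  moves: "0 -0.007 0 0 0 0 0;0.02 0 0 0 0 0 0;0.03 0 0 0 0 0 0;0.025 0 0 0 0 0 0;0.01 0 0 0 0 0 0;0 0.0015 0 0 0 0 0;0 0.0015 0 0 0 0 0;0 0 0 0 0 0 0;0 0 0 0 0 0 0"

```text
t: 12.35
tcp_pos: [590.4, 147.5, 44.9]
eef_rot: [0.779, 0.627, -0.0, 0.0]
force: [0.5, 0.9, 1.4]
grip_width: -0.4
gripper_force: 0.0
```

```bash
cat >> h.py <<'E'
ux=np.array([.977,-.213]);uy=np.array([.213,.977])
KN=dict(L=np.array([603.0,145.6]),M=np.array([585,62.4]),R=np.array([567,-21.]))
def st(k):
    s=telemetry.read_state(); p=s["tcp_pos"]; print(s["t"],p,s["eef_rot"],s["force"],"to knob",((KN[k]-p[:2])@ux).round(2),((KN[k]-p[:2])@uy).round(2))
E
python3 -c "
from h import *
st('L')"
```

```text
12.35 [590.42974339 147.45798956  44.86662343] [ 7.78861905e-01  6.27195445e-01 -2.44779451e-05  8.03177383e-05] [0.51154537 0.88017102 1.40250072] to knob 12.68 0.86
```

>>> step_arm:
  moves: "0 0.0005 0 0 0 0 0;0 0.0005 0 0 0 0 0;0 0.0005 0 0 0 0 0;0 0.0005 0 0 0 0 0;0 0.0005 0 0 0 0 0;0 0 0 0 0 0 0"

```text
t: 13.1
tcp_pos: [592.6, 147.5, 44.7]
eef_rot: [0.779, 0.628, -0.0, -0.0]
force: [-3.8, -0.8, 1.1]
grip_width: 0.0
gripper_force: 1.8
```

>>> step_arm:
  moves: "0 0.0005 0 0 0 0 0;0 0.0005 0 0 0 0 0;0 0 0 0 0 0 0"

```text
t: 13.48
tcp_pos: [592.9, 147.4, 44.7]
eef_rot: [0.779, 0.628, -0.001, -0.0]
force: [-7.8, -0.6, 4.8]
grip_width: -0.1
gripper_force: 4.0
```

>>> step_arm:
  moves: "0 0.0005 0 0 0 0 0;0 0.0003 0 0 0 0 0;0 0 0 0 0 0 0"

```text
t: 13.85
tcp_pos: [593.2, 147.4, 44.7]
eef_rot: [0.778, 0.628, -0.001, -0.001]
force: [-11.7, -1.3, 7.1]
grip_width: 0.1
gripper_force: 5.7
```

The left latch is blocked too, so I go to the right one.

>>> step_arm:
  moves: "0 -0.007 0 0 0 0 0;-0.025 0 0 0 0 0 0;-0.035 0 0 0 0 0 0;-0.035 0 0 0 0 0 0;-0.035 0 0 0 0 0 0;-0.03 0 0 0 0 0 0;-0.01 0 0 0 0 0 0;0 0.0015 0 0 0 0 0;0 0.001 0 0 0 0 0;0 0 0 0 0 0 0"

```text
t: 15.1
tcp_pos: [554.4, -16.8, 44.9]
eef_rot: [0.778, 0.628, 0.0, -0.0]
force: [-0.8, -0.2, 0.2]
grip_width: -0.2
gripper_force: 0.0
```

>>> step_arm:
  moves: "0 0.0007 0 0 0 0 0;0 0.0007 0 0 0 0 0;0 0.0006 0 0 0 0 0;0 0.0005 0 0 0 0 0;0 0.0005 0 0 0 0 0;0 0 0 0 0 0 0"

```text
t: 15.85
tcp_pos: [556.9, -18.6, 44.8]
eef_rot: [0.779, 0.628, -0.0, -0.0]
force: [-2.1, 3.2, -0.6]
grip_width: -0.1
gripper_force: 1.3
```

>>> step_arm:
  moves: "0 0.0005 0 0 0 0 0;0 0.0005 0 0 0 0 0;0 0 0 0 0 0 0"

```text
t: 16.23
tcp_pos: [558.0, -18.8, 44.8]
eef_rot: [0.779, 0.627, -0.0, -0.0]
force: [-0.4, 2.5, -1.4]
grip_width: -0.1
gripper_force: 1.2
```

```bash
python3 -c "
from h import *
st('R')"
```

```text
16.225 [557.96753807 -18.84697298  44.80065766] [ 7.78627581e-01  6.27486326e-01 -1.66450248e-05 -3.00831353e-05] [-0.43377352  2.4764416  -1.36610541] to knob 9.28 -0.18
```

The right latch is sliding freely. I'll push on.

>>> step_arm:
  moves: "0 0.001 0 0 0 0 0;0 0.001 0 0 0 0 0;0 0.001 0 0 0 0 0;0 0.001 0 0 0 0 0;0 0.001 0 0 0 0 0;0 0.001 0 0 0 0 0;0 0.001 0 0 0 0 0;0 0 0 0 0 0 0"

```text
t: 17.23
tcp_pos: [565.0, -20.4, 44.9]
eef_rot: [0.779, 0.627, 0.0, 0.0]
force: [-1.2, 0.0, -1.0]
grip_width: 0.1
gripper_force: 0.8
```

>>> step_arm:
  moves: "0 0.0007 0 0 0 0 0;0 0.0007 0 0 0 0 0;0 0.0006 0 0 0 0 0;0 0 0 0 0 0 0"

```text
t: 17.73
tcp_pos: [566.6, -20.7, 44.8]
eef_rot: [0.779, 0.627, -0.0, -0.0]
force: [-5.1, 0.4, 1.9]
grip_width: 0.1
gripper_force: 2.0
```

>>> step_arm:
  moves: "0 0.0005 0 0 0 0 0;0 0.0005 0 0 0 0 0;0 0 0 0 0 0 0"

```text
t: 18.1
tcp_pos: [566.8, -20.8, 44.7]
eef_rot: [0.779, 0.628, -0.001, -0.0]
force: [-9.6, 1.0, 5.7]
grip_width: -0.3
gripper_force: 5.0
```

```bash
python3 -c "
from h import *
st('R')"
```

```text
18.1 [566.78793675 -20.824745    44.74323471] [ 7.78564756e-01  6.27563646e-01 -7.50887509e-04 -4.76126857e-04] [-9.56545091  1.02254022  5.70617309] to knob 0.24 -0.13
```

The right latch is fully open at its end stop. Back to the middle.

>>> step_arm:
  moves: "0 -0.007 0 0 0 0 0;0 -0.008 0 0 0 0 0;0.02 0 0 0 0 0 0;0.03 0 0 0 0 0 0;0.025 0 0 0 0 0 0;0.01 0.001 0 0 0 0 0;0 0.001 0 0 0 0 0;0 0 0 0 0 0 0"

```text
t: 19.1
tcp_pos: [573.1, 63.9, 44.7]
eef_rot: [0.779, 0.627, -0.0, 0.0]
force: [-0.8, 0.4, 0.1]
grip_width: -0.1
gripper_force: 0.0
```

>>> step_arm:
  moves: "0 0.0006 0 0 0 0 0;0 0.0006 0 0 0 0 0;0 0.0006 0 0 0 0 0;0 0.0006 0 0 0 0 0;0 0.0006 0 0 0 0 0;0 0 0 0 0 0 0"

```text
t: 19.85
tcp_pos: [575.9, 64.1, 44.7]
eef_rot: [0.779, 0.627, -0.0, -0.0]
force: [-2.5, -0.8, -0.9]
grip_width: -0.2
gripper_force: 1.3
```

```bash
python3 -c "
from h import *
st('M')"
```

```text
19.85 [575.87404636  64.13363587  44.7157922 ] [ 7.78627888e-01  6.27485917e-01 -1.72486424e-04 -7.69872942e-05] [-2.53019524 -0.83995683 -0.89682645] to knob 9.29 0.25
```

>>> step_arm:
  moves: "0 0.0006 0 0 0 0 0;0 0.0006 0 0 0 0 0;0 0.0006 0 0 0 0 0;0 0 0 0 0 0 0"

```text
t: 20.35
tcp_pos: [577.9, 63.9, 44.8]
eef_rot: [0.779, 0.628, 0.0, -0.0]
force: [-2.4, -1.6, -0.9]
grip_width: -0.0
gripper_force: 1.1
```

>>> step_arm:
  moves: "0 0.001 0 0 0 0 0;0 0.001 0 0 0 0 0;0 0.001 0 0 0 0 0;0 0.001 0 0 0 0 0;0 0.001 0 0 0 0 0;0 0 0 0 0 0 0"

```text
t: 21.1
tcp_pos: [582.9, 62.9, 44.9]
eef_rot: [0.779, 0.628, 0.0, 0.0]
force: [-1.5, -0.7, -2.0]
grip_width: -0.0
gripper_force: 0.8
```

>>> step_arm:
  moves: "0 0.0007 0 0 0 0 0;0 0.0007 0 0 0 0 0;0 0.0006 0 0 0 0 0;0 0 0 0 0 0 0"

```text
t: 21.6
tcp_pos: [584.6, 62.5, 44.9]
eef_rot: [0.779, 0.628, 0.0, -0.0]
force: [-2.9, 0.7, 0.1]
grip_width: -0.3
gripper_force: 1.5
```

```bash
python3 -c "
from h import *
st('M')"
```

```text
21.6 [584.6339664   62.48305167  44.8905357 ] [ 7.78605459e-01  6.27513772e-01  5.15905432e-05 -5.38093198e-05] [-2.85537189  0.74949447  0.07419883] to knob 0.38 -0.0
```

>>> step_arm:
  moves: "0 0.0005 0 0 0 0 0;0 0.0005 0 0 0 0 0;0 0 0 0 0 0 0"

```text
t: 21.98
tcp_pos: [584.8, 62.4, 44.8]
eef_rot: [0.779, 0.628, -0.001, -0.0]
force: [-8.1, 2.4, 5.5]
grip_width: -0.3
gripper_force: 4.4
```

>>> step_arm:
  moves: "0 0.0004 0 0 0 0 0;0 0 0 0 0 0 0"

```text
t: 22.22
tcp_pos: [584.9, 62.4, 44.8]
eef_rot: [0.778, 0.628, -0.001, -0.001]
force: [-10.5, 2.2, 6.5]
grip_width: 0.0
gripper_force: 5.5
```

>>> step_arm:
  moves: "0 -0.008 0 0 0 0 0;0 -0.008 0 0 0 0 0;0.02 0 0 0 0 0 0;0.03 0 0 0 0 0 0;0.025 0 0 0 0 0 0;0.01 0.001 0 0 0 0 0;0 0.001 0 0 0 0 0;0 0 0 0 0 0 0"

```text
t: 23.22
tcp_pos: [590.4, 147.0, 44.7]
eef_rot: [0.779, 0.627, -0.0, 0.0]
force: [-0.4, 0.6, -0.5]
grip_width: 0.1
gripper_force: 0.0
```

>>> step_arm:
  moves: "0 0.0006 0 0 0 0 0;0 0.0006 0 0 0 0 0;0 0.0006 0 0 0 0 0;0 0.0006 0 0 0 0 0;0 0.0006 0 0 0 0 0;0 0 0 0 0 0 0"

```text
t: 23.98
tcp_pos: [593.2, 147.4, 44.8]
eef_rot: [0.779, 0.628, -0.0, -0.0]
force: [-1.3, 0.2, 0.1]
grip_width: 0.1
gripper_force: 0.9
```

```bash
python3 -c "
from h import *
st('L')"
```

```text
23.975 [593.19403714 147.40103763  44.79220532] [ 7.78614583e-01  6.27502440e-01 -1.36785880e-04 -2.94726165e-05] [-1.27066656  0.15556679  0.09521206] to knob 9.96 0.33
```

>>> step_arm:
  moves: "0 0.0006 0 0 0 0 0;0 0.0006 0 0 0 0 0;0 0.0006 0 0 0 0 0;0 0 0 0 0 0 0"

```text
t: 24.48
tcp_pos: [595.1, 147.0, 44.8]
eef_rot: [0.779, 0.627, 0.0, -0.0]
force: [-1.9, -0.5, -0.3]
grip_width: 0.1
gripper_force: 0.7
```

>>> step_arm:
  moves: "0 0.001 0 0 0 0 0;0 0.001 0 0 0 0 0;0 0.001 0 0 0 0 0;0 0.001 0 0 0 0 0;0 0.001 0 0 0 0 0;0 0 0 0 0 0 0"

```text
t: 25.22
tcp_pos: [600.2, 146.1, 44.9]
eef_rot: [0.779, 0.627, 0.0, 0.0]
force: [-0.3, 0.5, -0.0]
grip_width: 0.0
gripper_force: 0.6
```

>>> step_arm:
  moves: "0 0.0007 0 0 0 0 0;0 0.0007 0 0 0 0 0;0 0.0006 0 0 0 0 0;0 0 0 0 0 0 0"

```text
t: 25.72
tcp_pos: [602.1, 145.7, 44.9]
eef_rot: [0.779, 0.627, 0.0, 0.0]
force: [-1.5, -0.2, -0.6]
grip_width: -0.3
gripper_force: 0.7
```

>>> step_arm:
  moves: "0 0.0005 0 0 0 0 0;0 0.0005 0 0 0 0 0;0 0 0 0 0 0 0"

```text
t: 26.1
tcp_pos: [602.7, 145.5, 44.9]
eef_rot: [0.779, 0.628, -0.0, -0.0]
force: [-4.5, 1.0, 1.8]
grip_width: -0.1
gripper_force: 2.1
```

```bash
python3 -c "
from h import *
st('L')"
```

```text
26.1 [602.70889166 145.52788813  44.86342672] [ 7.78569844e-01  6.27557947e-01 -7.96609113e-05 -1.19592883e-04] [-4.48146626  1.00115668  1.76155822] to knob 0.27 0.13
```

>>> step_arm:
  moves: "0 0.0005 0 0 0 0 0;0 0.0004 0 0 0 0 0;0 0 0 0 0 0 0"

```text
t: 26.48
tcp_pos: [602.8, 145.5, 44.8]
eef_rot: [0.778, 0.628, -0.001, -0.0]
force: [-9.7, 2.3, 5.0]
grip_width: -0.1
gripper_force: 4.7
```

>>> step_arm:
  moves: "0 -0.005 0 0 0 0 0;0 0 -0.03 0 0 0 0;0 0 -0.05 0 0 0 0;-0.025 -0.025 -0.05 0 0 0 0.085;-0.03 -0.025 -0.04 0 0 0 0.085;-0.03 -0.023 0 0 0 0 0.085;0 0 0 0 0 0 0.085;0 0 0 0 0 0 0.085;0 0 0 0 0 0 0.085"

```text
t: 27.6
tcp_pos: [510.0, 79.4, 214.7]
eef_rot: [0.778, 0.628, 0.0, -0.0]
force: [-0.6, 0.3, -1.0]
grip_width: 85.0
gripper_force: 0.0
```

```bash
python3 - <<'E'
from h import *
st('M')
im=viewer.capture("wrist"); cv2.imwrite("pics/w5.png",im); hsv=cv2.cvtColor(im,cv2.COLOR_BGR2HSV)
print([(a[0],a[2].round(1), ((a[2]-KN['M'])@ux).round(1)) for a in knobs(im,box=(0,640,0,330))])
for k in mark_of("wrist","pack_centre")[:2]: print(k,back("wrist",k["uv"],44))
E
```

```text
27.6 [509.98537423  79.38579458 214.69262176] [ 7.78369527e-01  6.27806320e-01  2.15858443e-04 -2.39412120e-04] [-0.58193121  0.3495422  -1.03875922] to knob 76.91 -0.62
[(array([411,  70,  19,  33, 533], dtype=int32), array([614.5, 143.1]), np.float64(11.6)), (array([405, 169,  17,  29, 441], dtype=int32), array([596.3,  59.6]), np.float64(11.7)), (array([399, 253,  16,  27, 383], dtype=int32), array([578.3, -23.1]), np.float64(11.7))]
{'uv': [317.1, 183.5], 'score': 0.57} [509.01507422  77.15362373  44.        ]
```

View pics/w5.png

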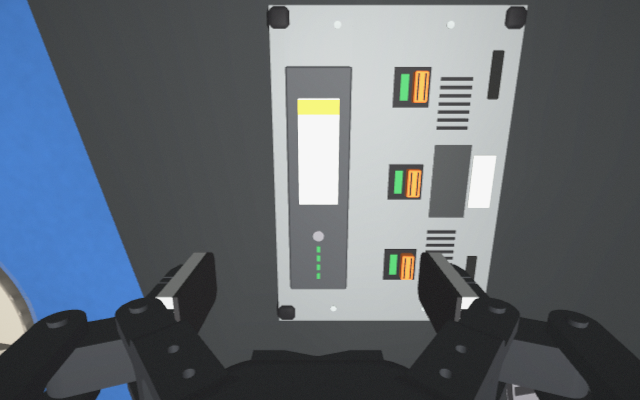

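All three latches show green and sit about 11.7 mm open, with the pack centred at (318,180). Now I grasp it.

>>> step_arm:
  moves: "-0.0015 0.0005 0.04 0 0 0 0.085;0 0 0.045 0 0 0 0.085;0 0 0.04 0 0 0 0.085;0 0 0.03 0 0 0 0.085;0 0 0.012 0 0 0 0.085;0 0 0.007 0 0 0 0.085;0 0 0 0 0 0 0.085;0 0 0 0 0 0 0.085"

```text
t: 28.7
tcp_pos: [510.2, 77.2, 41.7]
eef_rot: [0.779, 0.627, 0.001, 0.0]
force: [0.2, -0.1, -0.6]
grip_width: 85.0
gripper_force: 0.0
```

>>> step_arm:
  moves: "0 0 0 0 0 0 0.06;0 0 0 0 0 0 0.06;0 0 0 0 0 0 0.06"
  newtons: 60

```text
t: 29.08
tcp_pos: [509.7, 77.1, 41.0]
eef_rot: [0.779, 0.627, 0.0, 0.0]
force: [0.3, -1.0, -1.7]
grip_width: 60.0
gripper_force: 0.0
```

>>> step_arm:
  moves: "0 0 0 0 0 0 0.045;0 0 0 0 0 0 0.045;0 0 0 0 0 0 0.045;0 0 0 0 0 0 0.045"

```text
t: 29.58
tcp_pos: [509.8, 77.1, 41.3]
eef_rot: [0.779, 0.627, 0.0, 0.0]
force: [-2.7, -0.6, 11.6]
grip_width: 52.6
gripper_force: 62.9
```

>>> step_arm:
  moves: "0 0 -0.003 0 0 0 0.045;0 0 -0.005 0 0 0 0.045;0 0 -0.008 0 0 0 0.045;0 0 0 0 0 0 0.045"

```text
t: 30.08
tcp_pos: [510.1, 77.2, 57.5]
eef_rot: [0.779, 0.627, 0.0, 0.0]
force: [-0.3, 0.7, -5.0]
grip_width: 52.8
gripper_force: 64.5
```

>>> step_arm:
  moves: "0 0 -0.015 0 0 0 0.045;0 0 -0.02 0 0 0 0.045;0 0 -0.03 0 0 0 0.045;0 0 -0.03 0 0 0 0.045;0 0 -0.01 0 0 0 0.045;0 0 0 0 0 0 0.045;0 0 0 0 0 0 0.045"

```text
t: 30.95
tcp_pos: [509.1, 76.9, 161.0]
eef_rot: [0.779, 0.628, -0.001, -0.0]
force: [1.2, 0.8, -5.4]
grip_width: 52.9
gripper_force: 64.8
```

```bash
python3 - <<'E'
from h import *
s=telemetry.read_state(); print(s["t"],s["tcp_pos"],s["eef_rot"],s["force"],s["moment"],s["qpos"])
im=viewer.capture("side"); cv2.imwrite("pics/s6.png",im[100:280,220:480].repeat(3,0).repeat(3,1))
# tray in side and top
t=viewer.capture("top")
for n,img,b in(("top",t,(420,480,190,300)),("side",im,(318,410,138,170))):
    h=cv2.cvtColor(img,cv2.COLOR_BGR2HSV); m=cv2.inRange(h,(95,120,100),(130,255,255)); k=np.zeros_like(m);k[b[2]:b[3],b[0]:b[1]]=m[b[2]:b[3],b[0]:b[1]]
    c=max(cv2.findContours(k,0,2)[0],key=cv2.contourArea)
    for z in (0,12):
        q=np.array([back(n,p[0],z)[:2] for p in c],np.float32); print(n,z,cv2.minAreaRect(q))
    for k in mark_of(n,"tray")[:1]: print(k,back(n,k["uv"],0))
E
```

```text
30.95 [509.12632775  76.93013343 160.99517408] [ 7.78612676e-01  6.27504514e-01 -5.24747089e-04 -3.32280412e-04] [ 1.21665177  0.81682613 -5.38185981] [-0.01033494 -0.03188689 -0.03160928] [ 0.30774073  0.31856769 -0.68369936  1.99717487  0.25270908  0.91102881
 -0.72214708]
top 0 ((487.9596252441406, -292.83349609375), (108.37647247314453, 247.9429168701172), 83.12128448486328)
top 12 ((487.05889892578125, -289.52447509765625), (107.42342376708984, 245.7625732421875), 83.12129974365234)
{'uv': [448.5, 242.0], 'score': 0.81} [ 492.57693341 -293.04277664    0.        ]
side 0 ((373.88885498046875, -290.7627868652344), (131.77479553222656, 53.032325744628906), 68.25031280517578)
side 12 ((377.217041015625, -270.17755126953125), (129.21395874023438, 52.00171661376953), 68.25030517578125)
{'uv': [362.0, 150.7], 'score': 0.86} [ 483.03413883 -321.96220779    0.        ]
```

View pics/s6.png

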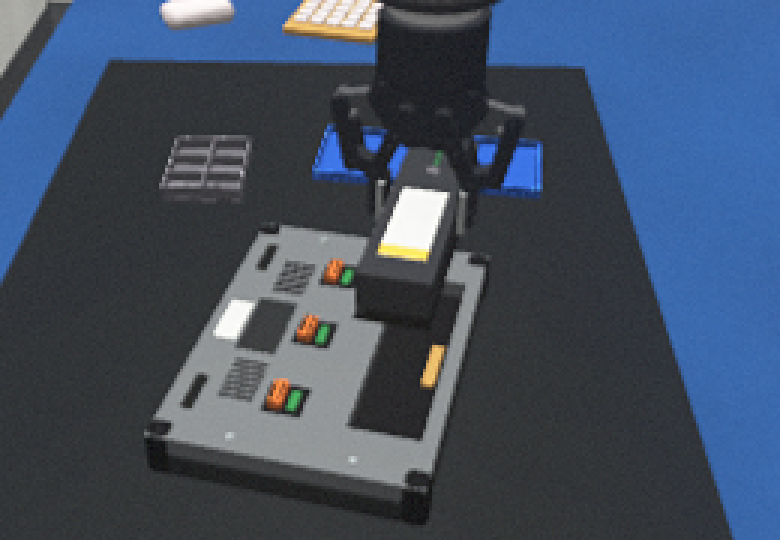

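The pack is held level and clear of the bay, and the latches still show green. I turn it by 84.6° and then carry it to the tray.

>>> step_arm:
  moves: "0 0 0 0 0 5 0.045;0 0 0 0 0 9.5 0.045;0 0 0 0 0 10 0.045;0 0 0 0 0 10 0.045;0 0 0 0 0 10 0.045;0 0 0 0 0 10 0.045;0 0 0 0 0 10 0.045;0 0 0 0 0 10 0.045;0 0 0 0 0 8 0.045;0 0 0 0 0 2.1 0.045"

```text
t: 32.4
tcp_pos: [509.5, 77.3, 161.5]
eef_rot: [0.998, -0.06, -0.0, 0.0]
force: [-0.0, 0.6, -4.9]
grip_width: 53.0
gripper_force: 64.6
```

```bash
cat >> h.py <<'E'
def tgt(x,y,ang):
    s=telemetry.read_state(); p=s["tcp_pos"]; Rm=R.from_quat(s["eef_rot"]).as_matrix(); a=np.degrees(np.arctan2(Rm[1,0],Rm[0,0]))
    d=Rm.T@np.array([x-p[0],y-p[1],0]); print(s["t"],p,"yaw",a.round(2),"shift tool mm",d.round(1),"az",(a-ang).round(2),s["force"])
E
python3 -c "
from h import *
tgt(487.5,-291,-6.9)"
```

```text
32.4 [509.48131809  77.29530571 161.47573872] yaw -6.9 shift tool mm [ 22.4 368.3   0. ] az -0.0 [-0.03510753  0.62377852 -4.89397233]
```

>>> step_arm:
  moves: "0.0014 0.02 0 0 0 0 0.045;0.0025 0.04 0 0 0 0 0.045;0.003 0.05 0 0 0 0 0.045;0.003 0.05 0 0 0 0 0.045;0.003 0.05 0 0 0 0 0.045;0.003 0.05 0 0 0 0 0.045;0.0025 0.05 0 0 0 0 0.045;0.0025 0.0383 0 0 0 0 0.045;0.0015 0.02 0 0 0 0 0.045;0 0 0 0 0 0 0.045"

```text
t: 33.65
tcp_pos: [487.5, -292.3, 161.4]
eef_rot: [0.998, -0.06, -0.0, -0.0]
force: [0.5, -0.1, -5.4]
grip_width: 53.2
gripper_force: 64.7
```

```bash
python3 -c "
from h import *
tgt(487.5,-291,-6.9)
viewer.capture('wrist'); im=viewer.capture('wrist'); cv2.imwrite('pics/w7.png',im); tgt(487.5,-291,-6.9)
h=cv2.cvtColor(im,cv2.COLOR_BGR2HSV); m=cv2.inRange(h,(95,120,100),(130,255,255))
for k in mark_of('wrist','tray')[:1]: print(k,back('wrist',k['uv'],0))
print([proj('wrist',[*(np.array([487.5,-291])+np.array([[c,-s],[s,c]])@[a,b]),12]).round() for c,s in [(np.cos(-.1204),np.sin(-.1204))] for a,b in ((122,52),(122,-52),(-122,52),(-122,-52))])"
```

```text
33.65 [ 487.49245033 -292.29540397  161.41442084] yaw -6.89 shift tool mm [-0.1 -1.3  0. ] az 0.01 [ 0.50692438 -0.12284563 -5.42601658]
33.75 [ 488.02162023 -290.20084999  161.56714304] yaw -6.77 shift tool mm [-0.4  0.9 -0. ] az 0.13 [-0.02962428  0.58721248 -4.32260812]
[array([253.,  34.]), array([385.,  34.]), array([265., 308.]), array([371., 309.])]
```

View pics/w7.png

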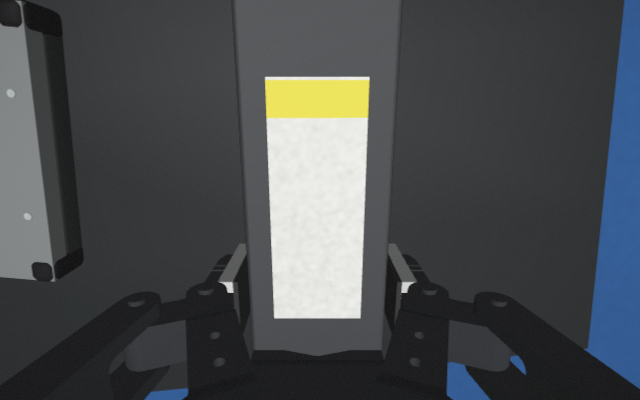

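The pack is held straight and hides the tray beneath it, as predicted (projected tray corners at cols 253–385). Lowering now.

>>> step_arm:
  moves: "0 0 0.02 0 0 0.1 0.045;0 0 0.03 0 0 0 0.045;0 0 0.03 0 0 0 0.045;0 0 0.025 0 0 0 0.045;0 0 0.014 0 0 0 0.045;0 0 0 0 0 0 0.045;0 0 0 0 0 0 0.045"

```text
t: 34.67
tcp_pos: [488.5, -291.2, 43.7]
eef_rot: [0.998, -0.061, 0.001, 0.0]
force: [0.2, 0.2, -5.3]
grip_width: 52.7
gripper_force: 64.5
```

```bash
python3 -c "
from h import *
tgt(487.5,-291,-6.9)
im=viewer.capture('side'); c=im[90:200,280:450]; cv2.imwrite('pics/s8.png',cv2.resize(c,None,fx=4,fy=4,interpolation=cv2.INTER_CUBIC))"
```

```text
34.675 [ 488.51085555 -291.20731796   43.74169663] yaw -6.95 shift tool mm [-1.  -0.1 -0. ] az -0.05 [ 0.17917703  0.23483249 -5.27351559]
```

View pics/s8.png

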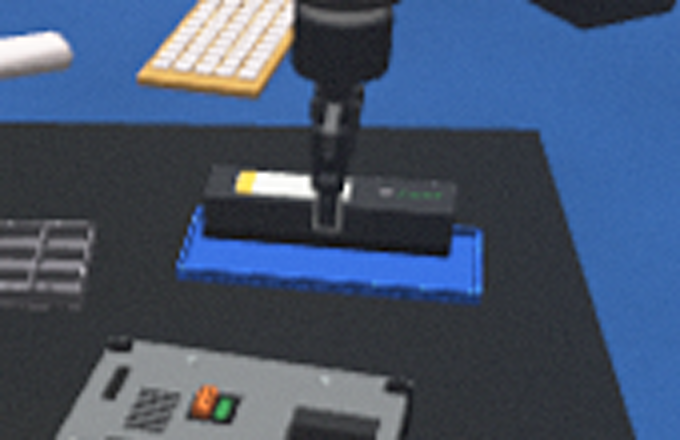

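The pack hangs parallel over the tray and centred along it. I lower it gently to contact.

>>> step_arm:
  moves: "0 0 0.006 0 0 0 0.045;0 0 0.006 0 0 0 0.045;0 0 0.004 0 0 0 0.045;0 0 0.002 0 0 0 0.045;0 0 0 0 0 0 0.045;0 0 0 0 0 0 0.045"

```text
t: 35.48
tcp_pos: [487.9, -291.2, 24.9]
eef_rot: [0.998, -0.061, 0.0, -0.0]
force: [-0.1, -0.2, -4.4]
grip_width: 53.1
gripper_force: 64.7
```

>>> step_arm:
  moves: "0 0 0.001 0 0 0 0.045;0 0 0.001 0 0 0 0.045;0 0 0 0 0 0 0.045;0 0 0 0 0 0 0.045"

```text
t: 35.98
tcp_pos: [487.9, -291.2, 22.8]
eef_rot: [0.998, -0.061, 0.0, -0.0]
force: [-0.1, -0.1, -5.6]
grip_width: 52.6
gripper_force: 64.7
```

>>> step_arm:
  moves: "0 0 0.0005 0 0 0 0.045;0 0 0.0005 0 0 0 0.045;0 0 0 0 0 0 0.045;0 0 0 0 0 0 0.045"

```text
t: 36.48
tcp_pos: [487.9, -291.2, 21.8]
eef_rot: [0.998, -0.061, 0.0, -0.0]
force: [-0.0, -0.6, -4.6]
grip_width: 52.9
gripper_force: 64.7
```

>>> step_arm:
  moves: "0 0 0.0003 0 0 0 0.045;0 0 0.0003 0 0 0 0.045;0 0 0 0 0 0 0.045"

```text
t: 36.85
tcp_pos: [487.9, -291.2, 21.4]
eef_rot: [0.998, -0.061, 0.0, 0.0]
force: [-1.9, 1.1, 0.7]
grip_width: 53.0
gripper_force: 65.4
```

>>> step_arm:
  moves: "0 0 0.0003 0 0 0 0.045;0 0 0.0003 0 0 0 0.045;0 0 0 0 0 0 0.045"

```text
t: 37.22
tcp_pos: [487.9, -291.2, 21.3]
eef_rot: [0.998, -0.061, 0.0, 0.0]
force: [-5.5, 3.2, 13.0]
grip_width: 53.0
gripper_force: 67.1
```

The pack rests on the floor. Relax slightly, release, retreat.

>>> step_arm:
  moves: "0 0 -0.0004 0 0 0 0.045;0 0 0 0 0 0 0.056;0 0 0 0 0 0 0.065;0 0 0 0 0 0 0.075;0 0 0 0 0 0 0.075;0 0 0 0 0 0 0.075"

```text
t: 37.98
tcp_pos: [487.9, -291.2, 21.0]
eef_rot: [0.998, -0.061, 0.0, -0.0]
force: [0.1, 0.5, 0.3]
grip_width: 74.8
gripper_force: 0.0
```

>>> step_arm:
  moves: "0 0 -0.01 0 0 0 0.08;0 0 -0.03 0 0 0 0.08;0 0 -0.05 0 0 0 0.08;0 0 -0.05 0 0 0 0.08;0 0 -0.05 0 0 0 0.08;0 0 0 0 0 0 0.08;0 0 0 0 0 0 0.08;0 0 0 0 0 0 0.08"

```text
t: 38.98
tcp_pos: [487.3, -290.9, 210.0]
eef_rot: [0.998, -0.061, -0.001, -0.0]
force: [0.6, -0.4, 0.0]
grip_width: 79.7
gripper_force: 0.0
```

```bash
python3 -c "
from h import *
tgt(487.5,-291,-6.9)
im=viewer.capture('wrist'); s=viewer.capture('side'); a=s[130:260,270:430]
cv2.imwrite('pics/f9.png',np.hstack([im[:,160:480],cv2.resize(a,(480,400))]))
for n in('wrist','side'):
  for q in('pack_centre','tray'):
    for k in mark_of(n,q)[:1]: print(n,q,k,back(n,k['uv'],24 if q!='tray' else 0))
"
```

```text
38.975 [ 487.27809011 -290.90487109  210.03535921] yaw -6.96 shift tool mm [ 0.2  0.1 -0. ] az -0.06 [ 0.59958719 -0.42028249  0.04973471]
wrist pack_centre {'uv': [316.2, 176.4], 'score': 0.68} [ 488.30680073 -290.15330872   24.        ]
wrist tray {'uv': [318.0, 167.3], 'score': 0.3} [ 493.07522095 -292.62582039    0.        ]
side pack_centre {'uv': [362.7, 146.6], 'score': 0.73} [ 482.4376792  -307.16064571   24.        ]
side tray {'uv': [363.8, 151.9], 'score': 0.77} [ 477.16419303 -314.03879361    0.        ]
```

View pics/f9.png

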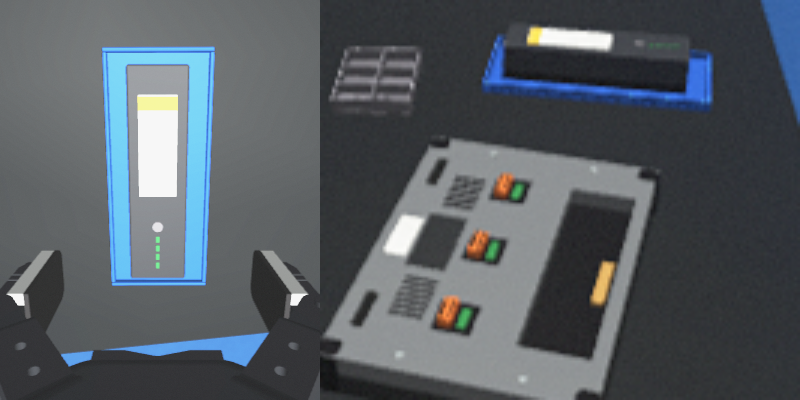

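The pack lies centred in the tray at (157,170) with its label up, all three latches show green, and the arm is clear. Handing in.

```bash
python3 -c "
from h import *
print(order.finish_job())"
```

```text
the job is handed in; nothing more can be done
None
```

The job is handed in at about 39 s: I opened the latches in the order right, middle, left and set the pack label up in the blue tray, and the last pictures show it centred with all three green marks bared; the result of the judging was not shown to me.

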